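# Load the last band filter and lift the caddy off the station log

## Task

Stand the red band filter upright on the black rubber pad in the one empty bay of the yellow caddy and let go of it. Then take the caddy by its handle and lift it, level all the way so that no filter falls over or out, straight up off the blue logbook so that I can pull the book out. Finish still holding the caddy steady and level about 10 cm above the logbook; do not push the mug, the handheld radio or the screwdriver about.

Things in the scene. Friction and masses are not known exactly. Their poses are not given: they have to be found in the camera images.
- caddy: yellow tray, 130 (own x) by 216 (own y) by 20 mm high, walls and floor 4 mm; four equal bays centred 31 mm either side along x, 53 mm along y. A carrying bar along own y above its middle (12 mm wide, 14 high, top 79 mm above the underside) on end posts at y = +/-99 mm. Loose, 280 g (560 g loaded), stands on the logbook; three bays hold filters, one the pad. Origin: centre of underside
- caddy_handle (a point): the middle of the caddy's carrying bar, 72 mm above its underside; grip here from above, across the bar (fingers closing along the caddy's x); at this middle there is 70 mm along the bar free between the filters on either side
- red_filter: red band filter: upright box 26 (own x) by 36 (own y) by 50 mm high, two brass connectors 8 mm high on top; 65 g; origin: centre of underside. At the start on the table, left or right of the logbook. To enter the bay beside the carrying bar, hold it across its 36 mm sides (fingers closing along its own y), these along the caddy's y, so that the fingers clear the bar
- pad: black rubber pad 44 (own x) by 70 (own y) by 4 mm, lying loose in the caddy's one empty bay with up to 8 mm (x) or 16 mm (y) of play each way; origin at the centre of its underside, its axes about along the caddy's
- blue_filter: blue band filter: upright box 26 (own x) by 36 (own y) by 50 mm high, two brass connectors 8 mm high on top; 65 g; origin: centre of underside; stands in one of the caddy's bays
- green_filter: green band filter: upright box 26 (own x) by 36 (own y) by 50 mm high, two brass connectors 8 mm high on top; 65 g; origin: centre of underside; stands in one of the caddy's bays
- white_filter: white band filter: upright box 26 (own x) by 36 (own y) by 50 mm high, two brass connectors 8 mm high on top; 65 g; origin: centre of underside; stands in one of the caddy's bays
- logbook: closed blue logbook 184 (own x) by 254 (own y) by 12 mm thick, flat on the table under the caddy, does not move; origin at the centre of its underside
- mug: white mug, 80 mm across, 95 mm high, with a handle; stands on the other side of the logbook from the red filter; origin at the centre of its underside; to be left alone
- handheld: black handheld radio lying flat, 115 by 56 by 32 mm with a 130 mm antenna along own x; origin under the middle of its case; to be left alone
- screwdriver: screwdriver with a red handle, about 200 mm long, lying flat along own x, handle to -x; origin on its underside; to be left alone
Mind the look-alikes: they are no part of the job. What is meant by the pad is not orange, and is the smaller of those in its own colour.

How it is judged:
On the way, in this order (a step that is already met when the one before it is completed fails the run):
1. the red filter stands upright on the pad in the caddy's bay, let go (angle between red_filter's own z axis and vertical below 0.15 rad and z of red_filter in the frame of caddy between 0.004 and 0.016 m and x of red_filter in the frame of caddy between -0.06 and 0.06 m and y of red_filter in the frame of caddy between -0.1 and 0.1 m and horizontal distance between red_filter and pad below 0.025 m and contact force between the fingers and red_filter below 0.1 N and height (world z) of caddy below 0.03 m), for 0.2 s.
2. the caddy is lifted by its handle clear of the logbook, level, with its four filters (height (world z) of caddy between 0.072 and 0.172 m and angle between caddy's own z axis and vertical below 0.1 rad and horizontal distance between caddy and logbook below 0.08 m and contact force between the fingers and caddy above 1 N and x of the grasp point in the frame of caddy between -0.03 and 0.03 m and z of the grasp point in the frame of caddy between 0.04 and 0.11 m and angle between each of red_filter, blue_filter, green_filter, white_filter's own z axis and vertical below 0.15 rad and z of red_filter in the frame of caddy between 0.004 and 0.016 m and x of red_filter in the frame of caddy between -0.06 and 0.06 m and y of red_filter in the frame of caddy between -0.1 and 0.1 m and horizontal distance between red_filter and pad below 0.025 m and z of each of blue_filter, green_filter, white_filter in the frame of caddy below 0.012 m and x of blue_filter in the frame of caddy between -0.06 and 0.06 m and y of blue_filter in the frame of caddy between -0.1 and 0.1 m and x of green_filter in the frame of caddy between -0.06 and 0.06 m and y of green_filter in the frame of caddy between -0.1 and 0.1 m and x of white_filter in the frame of caddy between -0.06 and 0.06 m and y of white_filter in the frame of caddy between -0.1 and 0.1 m), for 0.2 s.
At the end, for the whole second after the job is handed in: the fingers hold the caddy by its bar, underside 60 to 160 mm above the logbook and within 80 mm of over its middle, level within 0.10 rad, still (0.02 m/s, 0.15 rad/s); red filter within 25 mm of the pad's middle; all four filters upright within 0.15 rad on the caddy's floor or pad (all of step 2 and linear speed of caddy below 0.02 m/s and angular speed of caddy below 0.15 rad/s); the arm keeps its last pose, push and grip.
It fails at once if the caddy is tipped by more than 0.2 rad (angle between caddy's own z axis and vertical above 0.2 rad).
It fails at once if a filter in the caddy falls over (angle between any of blue_filter, green_filter, white_filter's own z axis and vertical above 0.5 rad).
It fails at once if the mug, handheld radio or screwdriver is shifted by more than 30 mm (distance of any of mug, handheld, screwdriver from where it was at the start of the episode above 0.03 m).
It also fails if it takes over 50 s, if anything falls off the work surface, if the arm or the gripper's body presses on something with over 40 N, if the wrist force passes 120 N, or if a joint passes its speed limit or range.

## Robot

A 7-joint arm with a two-finger parallel gripper is mounted at the origin on the work surface. World frame = base frame: x ahead of the robot, y to its left, z up, the work surface at z = 0. Lengths are in m, angles in rad, forces in N, time in s.
With the tool pointing down it reaches from about 0.425 to 0.925 m from the base axis. Payload 6.8 kg.
Tool frame: the origin (TCP) lies at the very end of the fingers, on their centre line; the grasp point (between the pads) lies bot.grip_depth behind it (bot.grip_depth is the distance from the TCP to the grasp point, in m); z points along the fingers, y is the line along which they close (so a half turn about z gives the same grasp; the last joint's range is limited). The gripper opens to 85 mm and grips with 20 to 120 N. Pads are 22 mm wide; open, the fingers measure 114 mm over their backs; the gripper's body (76 mm by 85 mm) begins 54 mm behind the grasp point. The pads swing forward as they close: fully open they stand 13 mm farther back than shut.
Start: joints at [1.009, 0.477, 0.022, 1.555, -0.011, 1.109, -0.083], TCP at [0.296, -0.607, 0.231] pointing down, gripper open.
Joint ranges: [-2.96, 2.96], [-0.34, 2.1], [-1.41, 1.46], [0.24, 2.44], [-1.37, 4.51], [0.17, 1.92], [-2.96, 2.96]. Speed limits (rad/s): [2.39, 2.39, 3.14, 3.14, 3.14, 3.14, 3.14].

## Interface

Orientations are given as a unit quaternion [w, x, y, z].
In Python, from station import bot gives the robot as it stands.
- The arm moves only by the tool send_rows, never from a script. Its arguments are lists of equal length, an entry for each row: "slide": the shift along the tool's x, y, z in mm, a list of three; "roll": the turn about the tool's z in degrees; "claw": the opening, from 0 (shut) to 1 (fully open). A call has exactly 8 rows; each row is the pose to reach, as a shift and turn from the pose commanded when the call began, along the tool's axes at that moment; what a row does not reach only later rows make up. A row lasts 1/12 s, in which the tool goes at most 41.7 mm and 7.16 degrees, less where a joint would pass 70% of its speed; a pose out of reach is approached as far as the arm can. A call with a gripper value outside its range is refused whole. The fingers move at their own pace and stop on an object; "force" is the grip in N (left out, the last holds). Time passes only in rows, so rows that repeat a pose let the fingers close, or fill a call up. It gives the time, the measured TCP pose, the force, the opening and the grip force at its end, in the units of the state.
- bot.get_obs(): the state, without advancing time (a new reading comes with each control period).
- bot.read_camera(name): name is "scene" or "top" or "wrist"; returns the picture (400x640x3 uint8, red, green, blue); there is no depth.
- bot.camera_model(name): a dict with "camera_matrix" (3x3 intrinsics, pixels), "camera_from_world" (4x4, takes a point from world to camera coordinates). Camera axes: x right, y down, z forward; pixel columns grow to the right and rows downward; lengths in m; the calibration is good to about 2 mm. A picture is of the moment at which its call begins: read the wrist's pose just before it. camera_model takes no time and is no camera call; for the wrist camera it gives the pose at the moment of the call.
- bot.hand_in(): hands the job in; it is judged then, once.
The state is a dict: "t": time; "q": joint angles; "joint_vel": joint speeds; "joint_torque": joint torques, N m; "eef_pos": TCP position; "tool_rot": TCP orientation; "contact_force": force on the tool from outside, world axes, zero at the start; "torque": the same for the moment, N m; "gripper_width": opening from 0.0 (shut) to 1.0 (fully open); "grasp_force": force on a finger pad.
Only numpy, scipy, OpenCV 4.12 (cv2) and the standard library are available. Lean on these libraries where they do the work, as an engineer would, in place of code of your own. Each camera call takes 0.05 s, during which the arm holds its last target. There are 200 camera calls.

## Working session

There is one attempt and no reset: what is moved stays moved. The work goes in short steps, Python scripts to look and compute and a tool call to move; the robot and the scene stay as the last step left them, time stands still between calls to the robot, and variables do not carry over. Pictures are saved under pics/ and viewed, at most 10 in all, crops included, and the job is handed in when it is done.

Besides the shell and the picture viewer there is one more tool, called by a JSON object that holds its "op" and its "data", one argument or row to a line. send_rows: Moves the arm, as the interface text tells. Its arguments: {"type":"object","properties":{"slide":{"type":"array","items":{"type":"array","items":{"type":"number"}}},"roll":{"type":"array","items":{"type":"number"}},"claw":{"type":"array","items":{"type":"number"}},"force":{"type":"number"}},"required":["slide","roll","claw"]}

```bash
mkdir -p pics; ls; python3 - <<'E'
from station import bot
import cv2,numpy as np
o=bot.get_obs();print({k:np.round(v,3) for k,v in o.items()},bot.grip_depth)
for n in("top","scene"):
    cv2.imwrite(f"pics/{n}0.png",cv2.cvtColor(bot.read_camera(n),cv2.COLOR_RGB2BGR))
    m=bot.camera_model(n);print(n,m)
E
```

```text
pics
{'t': np.float64(0.0), 'q': array([ 1.009,  0.478,  0.022,  1.556, -0.011,  1.109, -0.083]), 'joint_vel': array([ 0.   , -0.001,  0.002, -0.001, -0.   , -0.001,  0.001]), 'joint_torque': array([-1.0000e-03, -5.9646e+01,  1.6070e+00, -2.8120e+01,  1.2000e-02,
        9.0000e-03, -0.0000e+00]), 'eef_pos': array([ 0.296, -0.606,  0.23 ]), 'tool_rot': array([-0.001,  0.974,  0.225, -0.   ]), 'contact_force': array([-0.056,  0.45 , -0.542]), 'torque': array([-0.012, -0.042, -0.016]), 'grasp_force': np.float64(0.0), 'gripper_width': np.float64(0.999)} 0.0187
top {'camera_matrix': array([[387.83224751,   0.        , 320.65783979],
       [  0.        , 387.83224751, 193.5049205 ],
       [  0.        ,   0.        ,   1.        ]]), 'camera_from_world': array([[ 0.01231883, -0.99954596, -0.02749782,  0.01083923],
       [-0.98324908, -0.00710757, -0.18212835,  0.54351168],
       [ 0.18185021,  0.02928082, -0.98289019,  0.84973378],
       [ 0.        ,  0.        ,  0.        ,  1.        ]])}
scene {'camera_matrix': array([[450.14814616,   0.        , 312.39665461],
       [  0.        , 450.14814616, 197.48696625],
       [  0.        ,   0.        ,   1.        ]]), 'camera_from_world': array([[ 0.80600266,  0.59172898, -0.01471466, -0.42473909],
       [ 0.37429523, -0.52877618, -0.76177348, -0.13952593],
       [-0.45854421,  0.60848383, -0.64767634,  1.40392876],
       [ 0.        ,  0.        ,  0.        ,  1.        ]])}
```

View pics/top0.png

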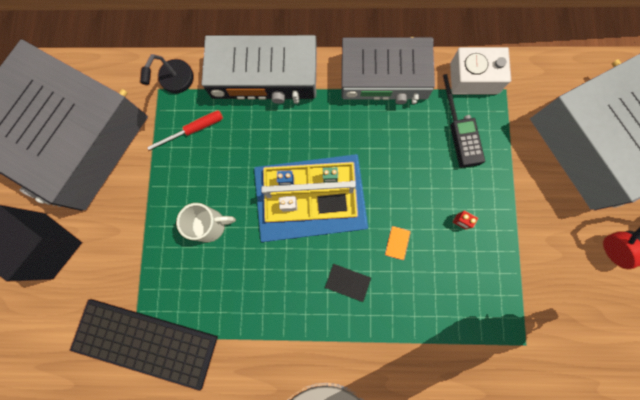

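View pics/scene0.png

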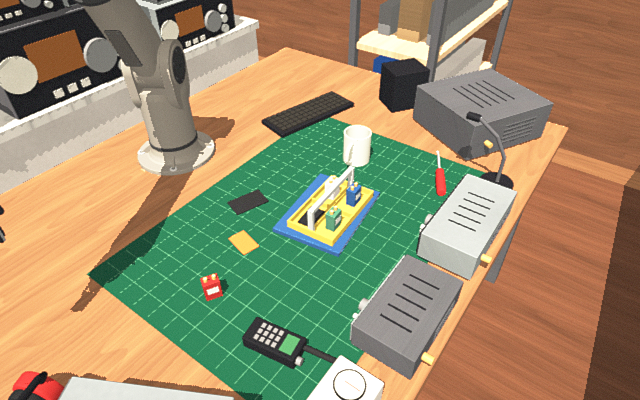

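The top view shows the caddy at (310,193), with its bar running left to right. Blue (285,178), green (330,173) and white (287,202) filters are in it, and the fourth bay holds a black pad. The red filter is at (466,219), the mug at (200,222) and the radio at (467,140).
Pad candidates: black in the bay (332,204), a larger black one on the mat (348,282), and orange on the mat (398,242). The one in the bay fits because it is the smaller of the black ones.

```bash
cat > h.py <<'E'
from station import bot
import cv2,numpy as np
from scipy.spatial.transform import Rotation as R
def ray(m,uv,z):
    K=m["camera_matrix"];T=m["camera_from_world"];Rm=T[:3,:3];c=-Rm.T@T[:3,3]
    uv=np.atleast_2d(np.asarray(uv,float))
    d=np.c_[uv,np.ones(len(uv))]@np.linalg.inv(K).T@Rm
    return c+d*((z-c[2])/d[:,2])[:,None]
def proj(m,p):
    p=np.atleast_2d(p);q=p@m["camera_from_world"][:3,:3].T+m["camera_from_world"][:3,3]
    q=q@m["camera_matrix"].T;return q[:,:2]/q[:,2:]
def blobs(im,lo,hi,roi=None,amin=20):
    hsv=cv2.cvtColor(im,cv2.COLOR_RGB2HSV);mk=cv2.inRange(hsv,np.array(lo),np.array(hi))
    if roi:
        z=np.zeros_like(mk);a,b,c,d=roi;z[b:d,a:c]=mk[b:d,a:c];mk=z
    cs,_=cv2.findContours(mk,cv2.RETR_EXTERNAL,cv2.CHAIN_APPROX_NONE)
    return [c for c in sorted(cs,key=cv2.contourArea,reverse=True) if cv2.contourArea(c)>amin]
def grab(n):
    o=bot.get_obs();m=bot.camera_model(n);return o,m,bot.read_camera(n)
def save(n,im,s=1):cv2.imwrite(f"pics/{n}.png",cv2.resize(cv2.cvtColor(im,cv2.COLOR_RGB2BGR),None,fx=s,fy=s,interpolation=cv2.INTER_CUBIC))
def tool(o,target):
    "shift to target TCP in tool axes, mm"
    w,x,y,z=o["tool_rot"];r=R.from_quat([x,y,z,w]);return r.inv().apply(np.asarray(target)-o["eef_pos"])*1000
def rect(m,c,z):
    w=ray(m,c.reshape(-1,2),z);r=cv2.minAreaRect((w[:,:2]*1000).astype(np.float32));return r
E
python3 - <<'E'
from h import *
im=cv2.cvtColor(cv2.imread("pics/top0.png"),cv2.COLOR_BGR2RGB);m=bot.camera_model("top")
y=blobs(im,(20,120,120),(35,255,255),(250,140,380,245))
for c in y[:3]:print("yellow",cv2.boundingRect(c),rect(m,c,.032))
allp=np.vstack(y);print("yall",rect(m,allp,.032))
b=blobs(im,(100,120,80),(120,255,255),(240,140,380,250));
print("book",rect(m,np.vstack(b),.012))
k=blobs(im,(0,0,0),(180,255,60),(300,185,355,220));print("pad",[(cv2.boundingRect(c),rect(m,c,.020)) for c in k[:2]])
w=blobs(im,(0,0,150),(180,60,255),(255,175,365,200));print("bar",[(cv2.boundingRect(c),rect(m,c,.091)) for c in w[:2]])
r=blobs(im,(0,150,100),(8,255,255),(440,190,500,240));print("red",[(cv2.boundingRect(c),rect(m,c,.05)) for c in r[:3]])
save("crop_top1",np.vstack([cv2.resize(im[145:245,250:410],(800,500)) ]))
E
```

```text
yellow (264, 188, 93, 34) ((520.7840576171875, 42.13996887207031), (70.6968994140625, 215.7434539794922), 3.9007325172424316)
yellow (264, 163, 90, 23) ((594.4218139648438, 46.48623275756836), (44.21299362182617, 214.56698608398438), 3.6946165561676025)
yall ((550.991455078125, 44.17224884033203), (131.51272583007812, 215.74069213867188), 3.7983267307281494)
book ((541.518798828125, 43.901641845703125), (183.17933654785156, 255.22837829589844), 7.689181804656982)
pad [((319, 194, 26, 18), ((526.8973388671875, -10.398910522460938), (36.54823684692383, 61.205970764160156), 6.225766181945801))]
bar [((261, 175, 96, 25), ((544.7844848632812, 42.462158203125), (54.219295501708984, 210.70899963378906), 3.4953019618988037)), ((279, 196, 17, 4), ((526.2750854492188, 89.34307098388672), (6.739320755004883, 35.550960540771484), 0.4373021721839905))]
red [((456, 211, 21, 17), ((485.3970642089844, -315.7725524902344), (37.25908660888672, 32.6602783203125), 61.55781936645508))]
```

View pics/crop_top1.png

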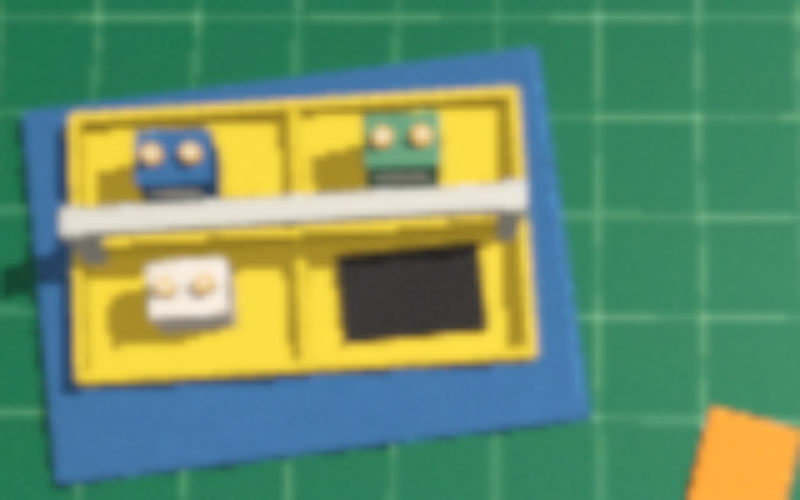

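The crop confirms it: the black pad in the bay (crop 340-485, 245-340) is the smaller black one, and the mat one is larger. The filters' connectors lie along their 36 mm side. Next I move over the red filter.

{"op": "send_rows", "data": {
  "slide": [
    [40,-24,0],
    [80,-48,0],
    [120,-72,0],
    [160,-96,0],
    [200,-120,0],
    [240,-144,0],
    [275,-165,0],
    [275,-165,0]
  ],
  "roll": [0,0,0,0,0,0,0,0],
  "claw": [1,1,1,1,1,1,1,1],
  "force": 30
}}

```text
t: 0.77
eef_pos: [0.4728, -0.3334, 0.2311]
tool_rot: [-0.001, 0.974, 0.227, 0.0]
contact_force: [0.4, -0.0, -0.6]
gripper_width: 1.002
grasp_force: 0.0
```

```bash
python3 - <<'E'
from h import *
o,m,im=grab("wrist");save("wrist1",im);print(o["eef_pos"],o["t"],np.round(m["camera_from_world"],3).tolist(),m["camera_matrix"][0])
r=blobs(im,(0,150,70),(8,255,255));print([(cv2.boundingRect(c),rect(m,c,.05)) for c in r[:3]])
br=blobs(im,(10,60,120),(28,255,255),amin=10);print([(cv2.boundingRect(c),ray(m,c.reshape(-1,2).mean(0),.058)) for c in br[:6]])
E
```

```text
[ 0.47282653 -0.33344581  0.23110751] 0.7667 [[0.442, -0.897, -0.0, -0.508], [-0.858, -0.422, 0.293, 0.225], [-0.263, -0.129, -0.956, 0.461], [0.0, 0.0, 0.0, 1.0]] [359.79389325   0.         326.76025866]
[((541, 300, 77, 47), ((447.88177490234375, -648.0323486328125), (47.930030822753906, 91.06314086914062), 18.417343139648438)), ((299, 124, 44, 50), ((490.4356994628906, -319.1647033691406), (37.94602584838867, 27.864341735839844), 60.63450622558594))]
[((322, 10, 318, 385), array([[ 0.5127436 , -0.51635747,  0.058     ]])), ((0, 258, 145, 107), array([[ 0.22294582, -0.14851372,  0.058     ]])), ((127, 81, 74, 83), array([[ 0.45214369, -0.18595135,  0.058     ]])), ((201, 340, 88, 55), array([[ 0.24304204, -0.34570411,  0.058     ]])), ((556, 0, 63, 51), array([[ 0.68108017, -0.46664253,  0.058     ]])), ((34, 0, 46, 16), array([[ 0.5028433 , -0.08310434,  0.058     ]]))]
```

View pics/wrist1.png

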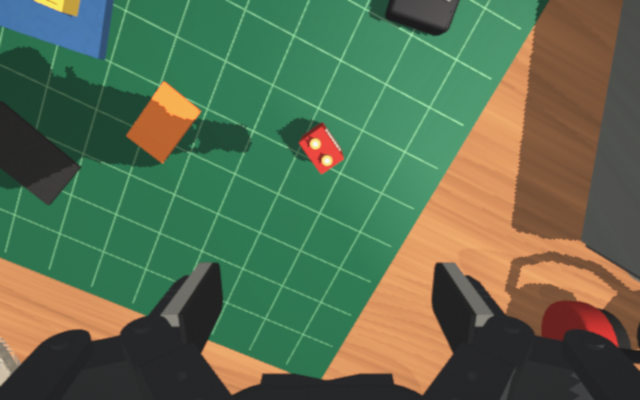

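The red filter's top is at (321,149), with brass connectors at (316,144) and (327,160). The fingertips and the rest of the mat around it are clear.

```bash
python3 - <<'E'
from h import *
im=cv2.cvtColor(cv2.imread("pics/wrist1.png"),cv2.COLOR_BGR2RGB);m=bot.camera_model("wrist");o=bot.get_obs()
hsv=cv2.cvtColor(im,cv2.COLOR_RGB2HSV)
b=blobs(im,(12,20,150),(35,190,255),(300,130,345,175),8)
P=[ray(m,np.array(cv2.minEnclosingCircle(c)[0]),.057)[0] for c in b[:2]];print([cv2.minEnclosingCircle(c) for c in b[:2]],P,"mid",np.mean(P,0))
d=P[0]-P[1];print("axis deg",np.degrees(np.arctan2(d[1],d[0])))
w,x,y,z=o["tool_rot"];ty=R.from_quat([x,y,z,w]).apply([0,1,0]);print("tool y deg",np.degrees(np.arctan2(ty[1],ty[0])))
print(tool(o,[*np.mean(P,0)[:2],.018]),tool(o,[.4904,-.3192,.018]))
E
```

```text
[((314.5, 143.5), 5.700977325439453), ((326.4705810546875, 159.8235321044922), 5.532334327697754)] [array([ 0.49693284, -0.30548779,  0.057     ]), array([ 0.48865255, -0.32144457,  0.057     ])] mid [ 0.4927927  -0.31346618  0.057     ]
axis deg 62.574318058093226
tool y deg -63.374606833733196
[ 20.21497666  -5.0947609  213.23655453] [ 15.50645796  -1.04129569 213.20516196]
```

```bash
python3 - <<'E'
from h import *
bot.read_camera("wrist");bot.read_camera("wrist");o,m,im=grab("wrist")
print(o["t"],o["eef_pos"],o["q"][6])
r=blobs(im,(0,150,70),(8,255,255),(200,60,420,240));print([(cv2.boundingRect(c),rect(m,c,.05)) for c in r[:1]])
x0,y0,w,h=cv2.boundingRect(r[0])
b=blobs(im,(12,20,150),(35,190,255),(x0,y0,x0+w,y0+h),8)
P=[ray(m,np.array(cv2.minEnclosingCircle(c)[0]),.057)[0] for c in b[:2]];print("mid",np.mean(P,0))
d=P[0]-P[1];print("axis deg",np.degrees(np.arctan2(d[1],d[0])))
f=np.mean(P,0);print(tool(o,[f[0],f[1],.018]))
w,x,y,z=o["tool_rot"];t=R.from_quat([x,y,z,w]);print(t.as_matrix().round(3))
E
```

```text
0.9167 [ 0.47251066 -0.33470097  0.23106876] -0.6329684987445855
[((298, 123, 44, 50), ((490.49334716796875, -319.23834228515625), (37.819000244140625, 27.889089584350586), 61.04143524169922))]
mid [ 0.48894356 -0.31960301  0.057     ]
axis deg 61.53127343648342
[ 21.29217184  -6.02792758 213.08822354]
[[ 0.896  0.444  0.   ]
 [ 0.444 -0.896  0.001]
 [ 0.001 -0.001 -1.   ]]
```

{"op": "send_rows", "data": {
  "slide": [
    [7,-2,20],
    [14,-4,45],
    [21,-6,70],
    [21,-6,90],
    [21,-6,110],
    [21,-6,125],
    [21,-6,130],
    [21,-6,130]
  ],
  "roll": [7,14,21,28,35,42,49,55],
  "claw": [1,1,1,1,1,1,1,1]
}}

```text
t: 1.63
eef_pos: [0.4844, -0.3248, 0.0992]
tool_rot: [0.0, 0.967, -0.255, -0.002]
contact_force: [-0.1, 0.4, 1.0]
gripper_width: 1.002
grasp_force: 0.0
```

```bash
python3 - <<'E'
from h import *
bot.read_camera("wrist");bot.read_camera("wrist");o,m,im=grab("wrist")
print(o["t"],o["eef_pos"],o["q"][6])
r=blobs(im,(0,150,70),(8,255,255),None);print([(cv2.boundingRect(c),rect(m,c,.05)) for c in r[:3]])
w,x,y,z=o["tool_rot"];t=R.from_quat([x,y,z,w]);print(t.as_matrix().round(3),tool(o,[.4895,-.3194,.012]))
ty=t.apply([0,1,0]);print("tool y deg",np.degrees(np.arctan2(ty[1],ty[0])))
E
```

```text
1.7333 [ 0.48551948 -0.32500667  0.10064351] -1.536321168004442
[((282, 182, 63, 62), ((494.3607177734375, -322.3484802246094), (35.68837356567383, 36.864219665527344), 60.74100112915039))]
[[ 0.873 -0.488 -0.002]
 [-0.488 -0.873 -0.001]
 [-0.001  0.002 -1.   ]] [ 0.85091594 -6.96997767 88.63208551]
tool y deg -119.22056268455218
```

{"op": "send_rows", "data": {
  "slide": [
    [1,-7,0],
    [1,-7,25],
    [1,-7,55],
    [1,-7,75],
    [1,-7,85],
    [1,-7,88],
    [1,-7,88],
    [1,-7,88]
  ],
  "roll": [-0.5,-1,-1,-1,-1,-1,-1,-1],
  "claw": [1,1,1,1,1,1,1,1]
}}

```text
t: 2.45
eef_pos: [0.4921, -0.3182, 0.0144]
tool_rot: [0.0, 0.97, -0.242, 0.001]
contact_force: [-0.2, -0.3, 0.4]
gripper_width: 0.997
grasp_force: 0.0
```

{"op": "send_rows", "data": {
  "slide": [
    [0,0,0],
    [0,0,0],
    [0,0,0],
    [0,0,0],
    [0,0,0],
    [0,0,0],
    [0,0,0],
    [0,0,0]
  ],
  "roll": [0,0,0,0,0,0,0,0],
  "claw": [0.8,0.6,0.5,0.4,0.3,0.2,0.2,0.2],
  "force": 30
}}

```text
t: 3.12
eef_pos: [0.4917, -0.3179, 0.014]
tool_rot: [0.0, 0.97, -0.242, 0.001]
contact_force: [-0.4, 0.1, 5.5]
gripper_width: 0.418
grasp_force: 31.0
```

{"op": "send_rows", "data": {
  "slide": [
    [0,0,-15],
    [0,0,-45],
    [0,0,-80],
    [0,0,-115],
    [0,0,-140],
    [0,0,-150],
    [0,0,-150],
    [0,0,-150]
  ],
  "roll": [0,0,0,-5,-11,-18,-25,-31],
  "claw": [0.2,0.2,0.2,0.2,0.2,0.2,0.2,0.2]
}}

```text
t: 3.78
eef_pos: [0.4916, -0.3178, 0.1644]
tool_rot: [0.0, 1.0, 0.029, 0.001]
contact_force: [-1.3, 0.1, -1.0]
gripper_width: 0.421
grasp_force: 30.3
```

```bash
python3 - <<'E'
from h import *
o,m,im=grab("top")
y=blobs(im,(20,120,120),(35,255,255),(250,140,380,245));print("yall",rect(m,np.vstack(y),.032))
for T in (60,90):
    k=blobs(im,(0,0,0),(180,255,T),(305,190,350,218));print("pad",[(cv2.boundingRect(c),rect(m,c,.020)) for c in k[:1]])
o=bot.get_obs()
w,x,y,z=o["tool_rot"];t=R.from_quat([x,y,z,w]);ty=t.apply([0,1,0]);print("tool y deg",np.degrees(np.arctan2(ty[1],ty[0])),o["eef_pos"])
print(t.as_matrix().round(3),tool(o,[.525,-.011,.16]))
E
```

```text
yall ((550.845703125, 44.10999298095703), (131.1143798828125, 215.69711303710938), 3.761465311050415)
pad [((319, 194, 25, 11), ((533.7101440429688, -8.808345794677734), (22.65789794921875, 58.132328033447266), 6.225766181945801))]
pad [((318, 194, 28, 19), ((526.4105224609375, -9.372940063476562), (40.01612854003906, 63.953102111816406), 5.72764778137207))]
tool y deg -86.35683503587497 [ 0.49113682 -0.31762671  0.16369687]
[[ 0.998  0.064  0.   ]
 [ 0.064 -0.998 -0.   ]
 [ 0.     0.    -1.   ]] [  53.27702604 -303.85649453    3.62091358]
```

{"op": "send_rows", "data": {
  "slide": [
    [4,-25,0],
    [11,-62,0],
    [18,-102,0],
    [25,-142,0],
    [32,-182,0],
    [39,-220,0],
    [45,-255,0],
    [49,-280,0]
  ],
  "roll": [0,0,0,0,0,0,0,0],
  "claw": [0.2,0.2,0.2,0.2,0.2,0.2,0.2,0.2]
}}

```text
t: 4.5
eef_pos: [0.5253, -0.0313, 0.163]
tool_rot: [-0.001, 1.0, 0.027, -0.0]
contact_force: [0.7, -0.0, -0.2]
gripper_width: 0.419
grasp_force: 30.3
```

{"op": "send_rows", "data": {
  "slide": [
    [3,-15,0],
    [4,-23,0],
    [4,-24,0],
    [4,-24,0],
    [4,-24,0],
    [4,-24,0],
    [4,-24,0],
    [4,-24,0]
  ],
  "roll": [0,0,0,0,0,0,0,0],
  "claw": [0.2,0.2,0.2,0.2,0.2,0.2,0.2,0.2]
}}

```text
t: 5.17
eef_pos: [0.5283, -0.0123, 0.1633]
tool_rot: [0.0, 1.0, 0.025, 0.0]
contact_force: [0.3, -0.1, -0.2]
gripper_width: 0.416
grasp_force: 30.3
```

```bash
python3 - <<'E'
from h import *
o,m,im=grab("wrist");save("wrist2",im)
w,x,y,z=o["tool_rot"];t=R.from_quat([x,y,z,w]);ty=t.apply([0,1,0]);print(np.degrees(np.arctan2(ty[1],ty[0])),o["eef_pos"],o["q"][6],o["t"])
print(tool(o,[.525,-.010,.035]))
a=np.radians(3.8);c=np.array([.5508,.0441])
def C(x,y,z):return [c[0]+x*np.cos(a)-y*np.sin(a),c[1]+x*np.sin(a)+y*np.cos(a),.012+z]
print("rim corners px",proj(m,[C(s*.065,u*.108,.02) for s in(-1,1) for u in(-1,1)]).round(), "bar ends",proj(m,[C(0,u*.1,.079) for u in(-1,1)]).round())
E
```

```text
-87.10242061047035 [ 0.52826979 -0.01227852  0.16331097] -1.6679277420308842 5.1667
[ -3.15738845  -2.47502852 128.31014677]
rim corners px [[391. 231.]
 [129. 235.]
 [398.  62.]
 [ 97.  67.]] bar ends [[399. 169.]
 [ 73. 174.]]
```

View pics/wrist2.png

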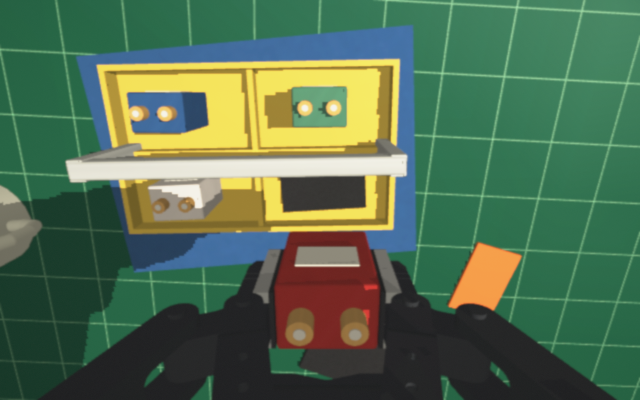

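The caddy rim matches my estimate to about 1 px. The pad shows at (281-365, 177-212) with its far edge under the bar, and the red filter is held square.

```bash
python3 - <<'E'
from h import *
m=bot.camera_model("wrist");o=bot.get_obs()
p=ray(m,[(283,212),(365,208)],.020);print(p)
a=np.radians(3.8);n=p.mean(0)[:2]+.022*np.array([np.cos(a),np.sin(a)]);print("pad",n, o["eef_pos"],tool(o,[*n,.022]))
E
```

```text
[[ 0.50119281  0.02273959  0.02      ]
 [ 0.50822541 -0.04600111  0.02      ]]
pad [ 0.52666075 -0.01017273] [ 0.52825839 -0.01203331  0.16332711] [ -1.50487938  -1.96613424 141.32670134]
```

{"op": "send_rows", "data": {
  "slide": [
    [-2,-2,15],
    [-2,-2,40],
    [-2,-2,65],
    [-2,-2,85],
    [-2,-2,102],
    [-2,-2,114],
    [-2,-2,119],
    [-2,-2,119]
  ],
  "roll": [-1,-1,-1,-1,-1,-1,-1,-1],
  "claw": [0.2,0.2,0.2,0.2,0.2,0.2,0.2,0.2]
}}

```text
t: 5.88
eef_pos: [0.5254, -0.0096, 0.0433]
tool_rot: [0.0, 0.999, 0.035, -0.001]
contact_force: [0.2, 0.2, -0.6]
gripper_width: 0.417
grasp_force: 30.3
```

{"op": "send_rows", "data": {
  "slide": [
    [0,0,2],
    [0,0,4],
    [0,0,6],
    [0,0,7],
    [0,0,8],
    [0,0,8],
    [0,0,8],
    [0,0,8]
  ],
  "roll": [0,0,0,0,0,0,0,0],
  "claw": [0.2,0.2,0.2,0.2,0.2,0.2,0.2,0.2]
}}

```text
t: 6.55
eef_pos: [0.5263, -0.0094, 0.0364]
tool_rot: [0.0, 0.999, 0.035, 0.0]
contact_force: [0.0, -0.9, -0.5]
gripper_width: 0.418
grasp_force: 30.3
```

One small step to contact, then release.

{"op": "send_rows", "data": {
  "slide": [
    [0,0,1],
    [0,0,1],
    [0,0,2],
    [0,0,2],
    [0,0,2.5],
    [0,0,2.5],
    [0,0,2.5],
    [0,0,2.5]
  ],
  "roll": [0,0,0,0,0,0,0,0],
  "claw": [0.2,0.2,0.2,0.2,0.2,0.2,0.2,0.2]
}}

```text
t: 7.22
eef_pos: [0.5262, -0.0094, 0.034]
tool_rot: [0.0, 0.999, 0.035, 0.0]
contact_force: [-1.5, -0.2, 2.3]
gripper_width: 0.42
grasp_force: 30.7
```

{"op": "send_rows", "data": {
  "slide": [
    [0,0,0],
    [0,0,0],
    [0,0,0],
    [0,0,0],
    [0,0,0],
    [0,0,0],
    [0,0,0],
    [0,0,0]
  ],
  "roll": [0,0,0,0,0,0,0,0],
  "claw": [0.44,0.48,0.52,0.57,0.62,0.66,0.66,0.66]
}}

```text
t: 7.88
eef_pos: [0.5262, -0.0093, 0.0338]
tool_rot: [0.0, 0.999, 0.035, 0.0]
contact_force: [-0.2, -0.8, 0.0]
gripper_width: 0.661
grasp_force: 0.0
```

{"op": "send_rows", "data": {
  "slide": [
    [0,0,-10],
    [0,0,-30],
    [0,0,-60],
    [0,0,-90],
    [0,0,-120],
    [0,0,-145],
    [0,0,-155],
    [0,0,-155]
  ],
  "roll": [0,0,0,0,0,0,0,0],
  "claw": [0.66,0.66,0.66,0.66,0.7,0.8,0.9,1]
}}

```text
t: 8.55
eef_pos: [0.5279, -0.0093, 0.192]
tool_rot: [-0.0, 0.999, 0.035, 0.003]
contact_force: [-0.3, 0.0, -0.1]
gripper_width: 0.999
grasp_force: 0.0
```

{"op": "send_rows", "data": {
  "slide": [
    [3,-7,0],
    [6,-14,0],
    [10,-22,0],
    [13,-29,0],
    [16,-36,0],
    [18,-43,0],
    [20,-50,0],
    [21,-54,0]
  ],
  "roll": [-7,-14,-21,-28,-35,-42,-49,-56],
  "claw": [1,1,1,1,1,1,1,1]
}}

```text
t: 9.22
eef_pos: [0.5424, 0.0468, 0.1871]
tool_rot: [-0.001, 0.864, 0.503, -0.001]
contact_force: [0.4, -0.5, 0.5]
gripper_width: 0.995
grasp_force: 0.0
```

{"op": "send_rows", "data": {
  "slide": [
    [0,0,0],
    [0,0,0],
    [0,0,0],
    [0,0,0],
    [0,0,0],
    [0,0,0],
    [0,0,0],
    [0,0,0]
  ],
  "roll": [-7,-14,-21,-28,-34,-34,-34,-34],
  "claw": [1,1,1,1,1,1,1,1]
}}

```text
t: 9.88
eef_pos: [0.5428, 0.0459, 0.188]
tool_rot: [-0.001, 0.683, 0.73, -0.001]
contact_force: [-1.0, -0.1, 0.2]
gripper_width: 1.002
grasp_force: 0.0
```

```bash
python3 - <<'E'
from h import *
o,m,im=grab("wrist");save("wrist3",im)
w,x,y,z=o["tool_rot"];t=R.from_quat([x,y,z,w]);ty=t.apply([0,1,0]);print(np.degrees(np.arctan2(ty[1],ty[0])),o["eef_pos"],o["q"][6],o["t"])
a=np.radians(3.8);c=np.array([.5508,.0441])
def C(x,y,z):return [c[0]+x*np.cos(a)-y*np.sin(a),c[1]+x*np.sin(a)+y*np.cos(a),.012+z]
print("bar ends",proj(m,[C(0,u*.1,.079) for u in(-1,1)]).round());print(tool(o,C(0,0,.05)))
_,_,im=grab("scene");save("scene3",cv2.resize(im[150:270,240:420],None,fx=4,fy=4))
E
```

```text
3.8251423452560513 [0.54284548 0.04585715 0.18796333] -0.29990762015923306 9.8833
bar ends [[338. 325.]
 [341.  49.]]
[ -2.29428252   8.00720732 125.95135807]
```

View pics/wrist3.png

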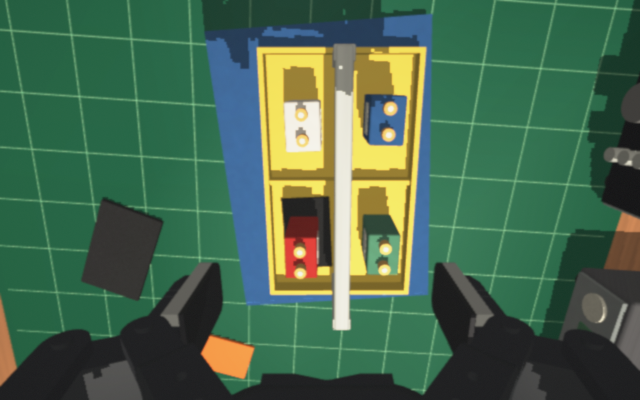

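View pics/scene3.png

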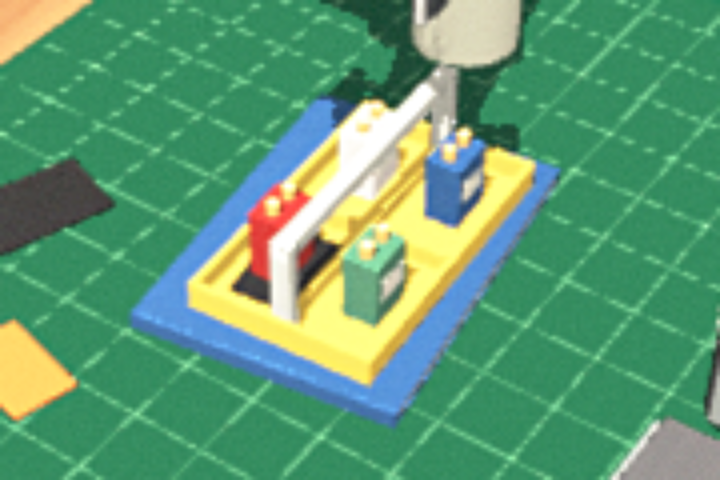

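Red stands upright on the pad with fingers clear, and all four filters are upright. The bar is at about column 343, centred lengthwise near row 190. I'll check red against the pad, and the load's balance point along the bar.

```bash
python3 - <<'E'
from h import *
m=bot.camera_model("wrist");o=bot.get_obs()
a=np.radians(3.8);c=np.array([.5508,.0441]);Rm=np.array([[np.cos(a),np.sin(a)],[-np.sin(a),np.cos(a)]])
f=lambda uv,z:((ray(m,uv,z)[:,:2]-c)@Rm.T*1000).round(1)
print("pad far corners",f([(283,199),(328,197)],.020).tolist())
F={"w":((301.5,127),.074),"b":((389.5,122),.074),"g":((385,259),.074),"r":((299.5,262),.078)}
q={k:f(*v)[0] for k,v in F.items()};print(q,"com y shift",sum(v[1] for v in q.values())*65/560,"x",sum(v[0] for v in q.values())*65/560)
print("bar",f([(343.5,49),(341.5,325)],.091).tolist(),"rim",f([(259,48),(425,48),(272,294),(409,293)],.032).tolist())
E
```

```text
pad far corners [[-48.3, -19.0], [-7.5, -17.0]]
{'w': array([-26.5,  50.8]), 'b': array([35.4, 54.4]), 'g': array([ 37.5, -51.9]), 'r': array([-29.8, -52.6])} com y shift 0.08124999999999868 x 1.9267857142857139
bar [[1.7, 100.3], [3.2, -100.6]] rim [[-61.1, 106.6], [67.0, 106.8], [-60.4, -109.7], [69.5, -108.3]]
```

{"op": "send_rows", "data": {
  "slide": [
    [-2,10,5],
    [-2,10,25],
    [-2,10,50],
    [-2,10,75],
    [-2,10,98],
    [-2,10,115],
    [-2,10,122],
    [-2,10,122]
  ],
  "roll": [0,0,0,0,0,0,0,0],
  "claw": [0.7,0.7,0.7,0.7,0.7,0.7,0.7,0.7]
}}

```text
t: 10.65
eef_pos: [0.5527, 0.0445, 0.0649]
tool_rot: [-0.001, 0.682, 0.731, -0.001]
contact_force: [-0.3, -1.2, -0.4]
gripper_width: 0.7
grasp_force: 0.0
```

```bash
python3 - <<'E'
from h import *
o,m,im=grab("wrist");save("wrist4",im)
print(o["eef_pos"]);a=np.radians(3.8)
print(tool(o,[.553,.0438,.065]))
E
```

```text
[0.55272632 0.04450258 0.06490733]
[-0.71988599  0.22399337 -0.09329984]
```

View pics/wrist4.png

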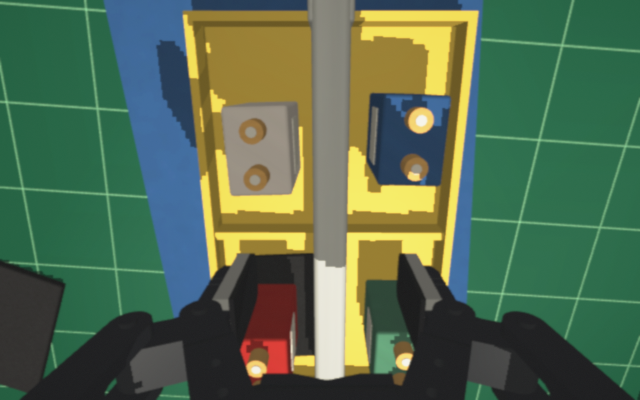

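The bar (col 331) is centred between the fingers (cols 241 and 415), with free space around them, so I close on it.

{"op": "send_rows", "data": {
  "slide": [
    [0,0,0],
    [0,0,0],
    [0,0,0],
    [0,0,0],
    [0,0,0],
    [0,0,0],
    [0,0,0],
    [0,0,0]
  ],
  "roll": [0,0,0,0,0,0,0,0],
  "claw": [0.55,0.4,0.3,0.22,0.16,0.1,0.05,0.0],
  "force": 60
}}

```text
t: 11.37
eef_pos: [0.554, 0.0447, 0.0675]
tool_rot: [0.0, 0.682, 0.731, 0.0]
contact_force: [-1.1, -0.7, 5.5]
gripper_width: 0.123
grasp_force: 59.1
```

{"op": "send_rows", "data": {
  "slide": [
    [0,0,0],
    [0,0,0],
    [0,0,0],
    [0,0,0],
    [0,0,-0.5],
    [0,0,-1],
    [0,0,-2],
    [0,0,-3]
  ],
  "roll": [0,0,0,0,0,0,0,0],
  "claw": [0,0,0,0,0,0,0,0],
  "force": 110
}}

```text
t: 12.03
eef_pos: [0.5522, 0.0444, 0.0689]
tool_rot: [-0.001, 0.682, 0.731, -0.001]
contact_force: [0.6, -0.3, -5.4]
gripper_width: 0.115
grasp_force: 107.4
```

Force -5.4 N matches the loaded caddy's weight, and it's lifting. Next I raise it gently.

{"op": "send_rows", "data": {
  "slide": [
    [0,0,-2],
    [0,0,-5],
    [0,0,-9],
    [0,0,-14],
    [0,0,-20],
    [0,0,-26],
    [0,0,-32],
    [0,0,-37]
  ],
  "roll": [0,0,0,0,0,0,0,0],
  "claw": [0,0,0,0,0,0,0,0]
}}

```text
t: 12.7
eef_pos: [0.5537, 0.0448, 0.1078]
tool_rot: [0.0, 0.682, 0.731, 0.0]
contact_force: [-0.1, -0.2, -5.9]
gripper_width: 0.119
grasp_force: 107.4
```

{"op": "send_rows", "data": {
  "slide": [
    [0,0,0],
    [0,0,-4],
    [0,0,-9],
    [0,0,-15],
    [0,0,-21],
    [0,0,-27],
    [0,0,-32],
    [0,0,-36]
  ],
  "roll": [0,0,0,0,0,0,0,0],
  "claw": [0,0,0,0,0,0,0,0]
}}

```text
t: 13.37
eef_pos: [0.5538, 0.0447, 0.1437]
tool_rot: [0.0, 0.682, 0.731, 0.0]
contact_force: [0.8, 0.7, -6.4]
gripper_width: 0.114
grasp_force: 107.5
```

{"op": "send_rows", "data": {
  "slide": [
    [0,0,-4],
    [0,0,-9],
    [0,0,-14],
    [0,0,-18],
    [0,0,-21],
    [0,0,-23],
    [0,0,-24],
    [0,0,-24]
  ],
  "roll": [0,0,0,0,0,0,0,0],
  "claw": [0,0,0,0,0,0,0,0]
}}

```text
t: 14.03
eef_pos: [0.5536, 0.0447, 0.167]
tool_rot: [0.0, 0.682, 0.731, 0.0]
contact_force: [0.6, 0.6, -6.6]
gripper_width: 0.117
grasp_force: 107.5
```

{"op": "send_rows", "data": {
  "slide": [
    [0,0,0],
    [0,0,0],
    [0,0,0],
    [0,0,0],
    [0,0,0],
    [0,0,0],
    [0,0,0],
    [0,0,0]
  ],
  "roll": [0,0,0,0,0,0,0,0],
  "claw": [0,0,0,0,0,0,0,0]
}}

```text
t: 14.7
eef_pos: [0.5535, 0.0447, 0.1668]
tool_rot: [-0.0, 0.682, 0.731, -0.0]
contact_force: [0.8, 0.4, -6.0]
gripper_width: 0.111
grasp_force: 107.5
```

```bash
python3 - <<'E'
from h import *
o,m,im=grab("scene");save("scene5",cv2.resize(im[100:260,230:430],None,fx=3.5,fy=3.5))
o=bot.get_obs();print(o["eef_pos"],np.abs(o["joint_vel"]).max(),o["contact_force"],o["torque"],o["t"])
E
```

```text
[0.55349659 0.04467792 0.16680297] 0.004859983658247275 [-0.14552345  0.51084628 -5.77610237] [0.00791513 0.03339629 0.00288845] 14.75
```

View pics/scene5.png

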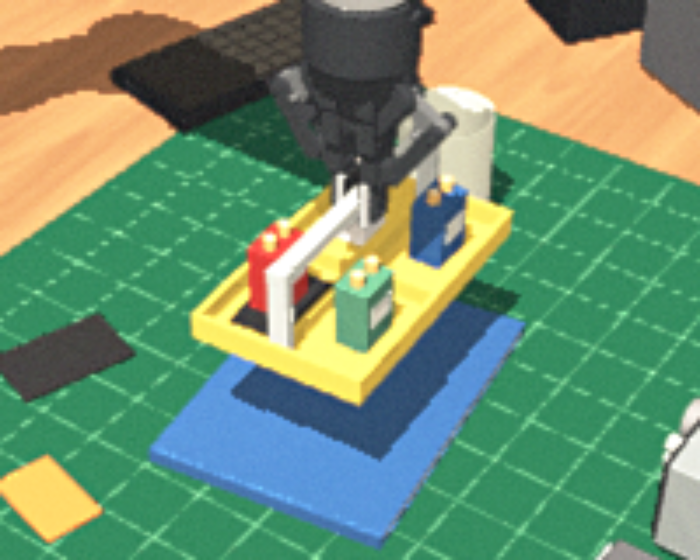

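The caddy is level, still and about 10 cm above the book. Red (270,270), green (365,305) and blue (440,225) are upright, and white is hidden behind the gripper.

```bash
python3 -c "
from station import bot
print(bot.hand_in())"
```

```text
the job is handed in; nothing more can be done
None
```

The red filter is standing on the pad in the caddy's empty bay, and the arm is holding the caddy by its bar, level and still, about 10 cm above the logbook; the job is handed in, but no pass/fail result came back, and the gripper hid the white filter in the last picture.

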